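Set a flat bar's overhang in the sawing jig and clamp it

ROBOT

A 7-joint arm with a two-finger parallel gripper is mounted at the origin on a cart in front of the work surface, level with it; the furniture and walls round the work are solid. World frame = base frame: x ahead of the robot, y to its left, z up, the work surface at z = 0. Lengths are in m, angles in rad, forces in N, time in s.
With the tool pointing down it reaches from about 0.35 to 0.9 m from the base axis. Payload 8.1 kg.
Tool frame: the origin (TCP) lies at the very end of the fingers, on their centre line; the grasp point (between the pads) lies 19 mm behind it; z points along the fingers, y is the line along which they close (so a half turn about z gives the same grasp; the last joint's range is limited). The gripper opens to 85 mm and grips with 20 to 120 N. Pads are 22 mm wide; open, the fingers measure 114 mm over their backs; the gripper's body (76 mm by 85 mm) begins 54 mm behind the grasp point. The pads swing forward as they close: fully open they stand 13 mm farther back than shut.
Start: joints at [1.164, 0.434, 0.025, 1.573, -0.012, 1.134, -0.075], TCP at [0.187, -0.596, 0.231] pointing down, gripper open.
Joint ranges: [-2.62, 2.62], [-0.44, 2.09], [-1.27, 1.32], [0.08, 2.57], [-1.32, 4.46], [0.12, 2], [-2.74, 2.74]. Speed limits (rad/s): [2.22, 2.22, 3.01, 3.01, 3.14, 3.14, 3.14].

INTERFACE

Orientations are given as a unit quaternion [w, x, y, z].
In Python, from station import robot gives the robot as it stands.
- The arm moves only by the shell command python3 -m creep 'ROWS' [FORCE]. ROWS is text: rows parted by semicolons, each of 5 numbers parted by spaces: the closure, from 0 (fully open) to 1 (shut), then the shift along the tool's x, y, z in mm, then the turn about the tool's z in rad. In form: grip x y z turn; .... A call has 1 to 20 rows; each row is the pose to reach, as a shift and turn from the pose commanded when the call began, along the tool's axes at that moment; what a row does not reach only later rows make up. A row lasts 1/10 s, in which the tool goes at most 50 mm and 8.59 degrees, less where a joint would pass 70% of its speed; a pose out of reach is approached as far as the arm can. A call with a gripper value outside its range is refused whole. The fingers move at their own pace and stop on an object; FORCE is the grip in N (left out, the last holds). Time passes only in rows, so rows that repeat a pose let the fingers close. It gives the time, the measured TCP pose, the force, the opening and the grip force at its end, in the units of the state.
- robot.sense(): the state, without advancing time (a new reading comes with each control period).
- robot.grab_frame(name): name is "scene" or "top"; returns the picture (400x640x3 uint8, red, green, blue); there is no depth.
- robot.camera_params(name): a dict with "fovy" (degrees; the focal length in pixels is half the picture's height over the tangent of half this angle, whatever the lens; pixels are square), "cx", "cy" (the principal point, pixels), "k1" (the pictures are not rectified: a ray, as slopes to the right and down, at radius r is drawn at 1 + k1 r^2 times it, then the intrinsics apply), "rvec" (rotation vector, rad) and "tvec" (3), from world to camera coordinates, as OpenCV has them. Camera axes: x right, y down, z forward; pixel columns grow to the right and rows downward; lengths in m; the calibration is good to about 2 mm. A picture is of the moment at which its call begins. camera_params takes no time and is no camera call.
- robot.hand_in(): hands the job in; it is judged then, once.
The state is a dict: "time": time; "q": joint angles; "joint_vel": joint speeds; "effort": joint torques, N m; "eef_pos": TCP position; "tool_rot": TCP orientation; "force": force on the tool from outside, world axes, zero at the start; "torque": the same for the moment, N m; "gripper_width": finger opening in m; "gripper_force": force on a finger pad.
Only numpy, scipy, OpenCV 4.12 (cv2) and the standard library are available. Lean on these libraries where they do the work, as an engineer would, in place of code of your own. Each camera call takes 0.05 s, during which the arm holds its last target. There are 200 camera calls.

TASK

The aluminium flat bar on the sawing jig is to be sawn off at the black line where its blue end begins: push it flat against the jig's fence and slide it along until just the blue end, 30 mm, sticks out past the sawing edge. Then press the red clamp lever all the way down, so that the pad holds the bar there. Do it all by pushing with the fingers: the bar stays down on the jig and is not picked up, and the other things on the bench stay where they are.

Things in the scene. Friction and masses are not known exactly. Their poses are not given: they have to be found in the camera images.
- jig: fixed wooden sawing jig. Origin: underside centre of its block (160 x 180 x 40 mm; its top is the bed). Own x points away from the robot, y along the fence to the bar's bare tail. A dark fence, 14 high, stands on the bed from x=0 (the face the bar goes against) to +20; the bed in front is free. Sawing edge: its end at y=-90. Beyond y=+90 a foot 12 high sticks out 35
- saw_edge (a point): on the sawing edge at bed height (40 mm up), 15 mm in front of the fence: the bar's black line is centred right above it when the bar is against the fence and sticks out 30 mm. Axes as the jig's: x square to the fence and towards it, y along the fence, from the edge back over the bed
- bar: loose aluminium flat bar, 30 wide (its x), 240 long (its y), 6 mm thick, about 0.12 kg. Origin: underside centre; y points to its bare tail, the other end is blue for 30 mm. It starts on the bed up to 22 mm off the fence, skew by up to 0.08 rad, its line 30 to 70 mm short of the sawing edge, its tail 60 to 100 mm beyond the bed's other end. It slides with friction, without springing
- bar_line (a point): centre of the black line across the bar's top, where the blue end begins, 30 mm from the end of the bar and 90 mm from the bar's centre
- bar_tail (a point): middle of the upper edge of the bar's bare tail end, 120 mm from the bar's centre: push here along the bar to slide it towards the sawing edge
- clamp_lever (a joint): angle of the clamp's red lever: 0 to 0.2 at the start (open: it stands up 65 to 54 degrees, leaning away from the fence), 1.00 fully down (stop; 8 degrees up). Lever down swings the hold-down arm down 1.1 times as far; the pad meets the bar at about 0.96 and left clamped it reads about 0.98. The hinge is stiff and stays where left; pressing at the grip takes about 8 N, at the end 15 to 20 N
- clamp_pivot (a point): the lever's pivot, 74 mm above the bench, at x=+56, y=-35 mm of the jig; the lever turns about the jig's y axis
- clamp_grip (a point): on the centre line of the lever's red grip (19 mm thick, ends 21 mm further out), 68 mm from the pivot. At lever angle q it is 68 cos(1.14-q) mm from the pivot along the jig's x and 68 sin(1.14-q) mm above it
- clamp_arm: steel hold-down arm, 15 mm wide, with a black rubber pad of 17 mm; moved only by the lever. Origin: its pivot, 70 mm above the bench, 40 mm behind the fence face, 55 mm inside the sawing edge. Open it stands up over the fence to 130 mm above the bench; down, the pad stands on the middle of the bar
- hacksaw: hacksaw with grey frame and orange handle, lying flat, 315 x 95 x 25 mm, a bystander. Origin under the middle of the frame
- tape_measure: yellow tape measure, 34 x 91 x 66 mm, a bystander. Origin under its middle
- pencil: red pencil, 8 x 168 x 8 mm, a bystander. Origin under its middle
- driver_yellow: screwdriver with yellow handle, 28 x 169 x 30 mm, a bystander. Origin under its middle
- torpedo_level: yellow spirit level, 22 x 225 x 46 mm, standing on its edge behind the jig, a bystander. Origin under its middle
- blank_1: 30 x 30 x 6 mm blue-topped piece already sawn off, lying on the bench beyond the sawing edge, a bystander. Origin under its middle
- blank_2: another such sawn piece, a bystander

How it is judged:
By the outcome, as a careful person would: the job done as asked, in the order asked, and still so for the second after the job is handed in, with the robot touching nothing.
It also fails if it takes over 64 s, if anything falls off the work surface, if the arm or the gripper's body presses on something with over 40 N, if the wrist force passes 120 N, or if a joint passes its speed limit or range.

## Working session

There is one attempt and no reset: what is moved stays moved. The work goes in short steps, Python scripts to look and compute and a shell command to move; the robot and the scene stay as the last step left them, time stands still between calls to the robot, and variables do not carry over. Pictures are saved under pics/ and viewed, at most 10 in all, crops included, and the job is handed in when it is done.

```bash
mkdir -p pics; python3 - <<'E'
from station import robot
import cv2
for n in("scene","top"):
    cv2.imwrite(f"pics/{n}0.png",robot.grab_frame(n)[:,:,::-1]); print(robot.camera_params(n))
s=robot.sense();print(s)
E
```

```text
{'fovy': 53.99879953952521, 'cx': 321.8288960676963, 'cy': 198.24078306494843, 'k1': -0.06835368620715293, 'rvec': array([ 1.12684629, -2.22615023,  1.1350948 ]), 'tvec': array([0.33039965, 0.37858226, 0.72180637])}
{'fovy': 57.99010735831252, 'cx': 322.4374869370796, 'cy': 194.3102961308099, 'k1': -0.07603341501525206, 'rvec': array([ 2.21434675, -2.15470196,  0.11685589]), 'tvec': array([-0.0432086 ,  0.56323771,  1.1941052 ])}
{'time': 0.1, 'q': array([ 1.16439806,  0.43517112,  0.02493943,  1.57400015, -0.01164465,
        1.13399523, -0.07509939]), 'joint_vel': array([-0.00128928, -0.00048549, -0.00017786, -0.00213687, -0.00031477,
        0.00089111, -0.00137683]), 'effort': array([ 3.56292592e-03, -6.71749020e+01,  1.02841526e+00, -3.16901350e+01,
        1.59007061e-02,  7.24584752e-03,  1.58939469e-05]), 'eef_pos': array([ 0.1868146 , -0.59595355,  0.23059527]), 'tool_rot': array([-6.99754533e-04,  9.88489527e-01,  1.51287618e-01, -1.45430252e-04]), 'force': array([0.64655159, 0.76135842, 0.35731384]), 'torque': array([ 0.01693303,  0.02448473, -0.00230823]), 'gripper_force': 0.0, 'gripper_width': 0.08567506199716549}
```

View pics/scene0.png

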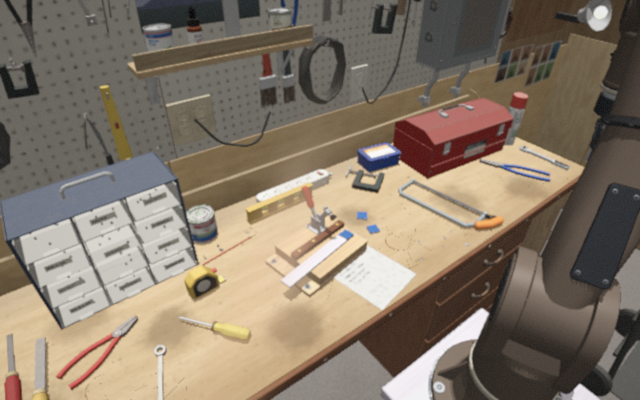

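View pics/top0.png

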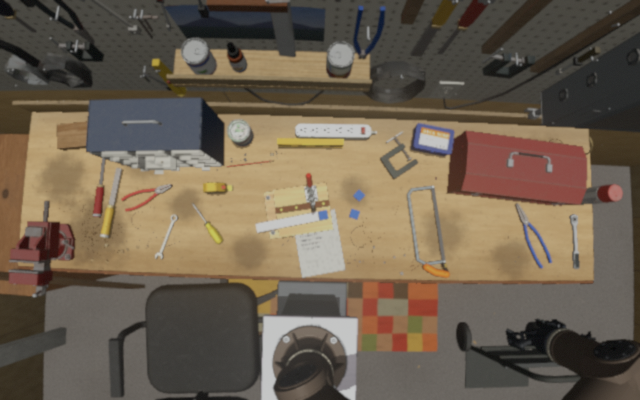

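The scene view shows the jig near (315,250) with the bar's blue end at (346,236). In the top view the jig is near (300,210), the bar runs from (257,226) to (328,214) and the red lever is at (309,180). I'll zoom in on both.

```bash
cat > h.py <<'E'
from station import robot
import cv2, numpy as np
def P(n):
    p=robot.camera_params(n); f=200/np.tan(np.radians(p["fovy"])/2)
    return np.array([[f,0,p["cx"]],[0,f,p["cy"]],[0,0,1]]),p["k1"],cv2.Rodrigues(p["rvec"])[0],p["tvec"]
def ray(n,uv):
    K,k,R,t=P(n); s=cv2.undistortPoints(np.array([[uv]],float),K,np.array([k,0,0,0.]))[0,0]
    return -R.T@t, R.T@np.array([*s,1])
def onz(n,uv,z):
    c,d=ray(n,uv); return c+d*(z-c[2])/d[2]
def tri(a,b):
    c1,d1=ray("scene",a);c2,d2=ray("top",b)
    s=np.linalg.lstsq(np.c_[d1,-d2],c2-c1,rcond=None)[0]
    p,q=c1+d1*s[0],c2+d2*s[1]; return (p+q)/2,np.linalg.norm(p-q)
def proj(n,X):
    K,k,R,t=P(n); return cv2.projectPoints(np.atleast_2d(np.array(X,float)),cv2.Rodrigues(R)[0],t,K,np.array([k,0,0,0.]))[0][:,0]
E
python3 - <<'E'
import cv2
a=cv2.imread("pics/scene0.png")[175:305,235:405];b=cv2.imread("pics/top0.png")[160:250,245:365]
cv2.imwrite("pics/sc.png",cv2.resize(a,(780,596),interpolation=cv2.INTER_CUBIC))
cv2.imwrite("pics/tc.png",cv2.resize(b,(792,594),interpolation=cv2.INTER_CUBIC))
E
```

```text
(no output)
```

View pics/sc.png

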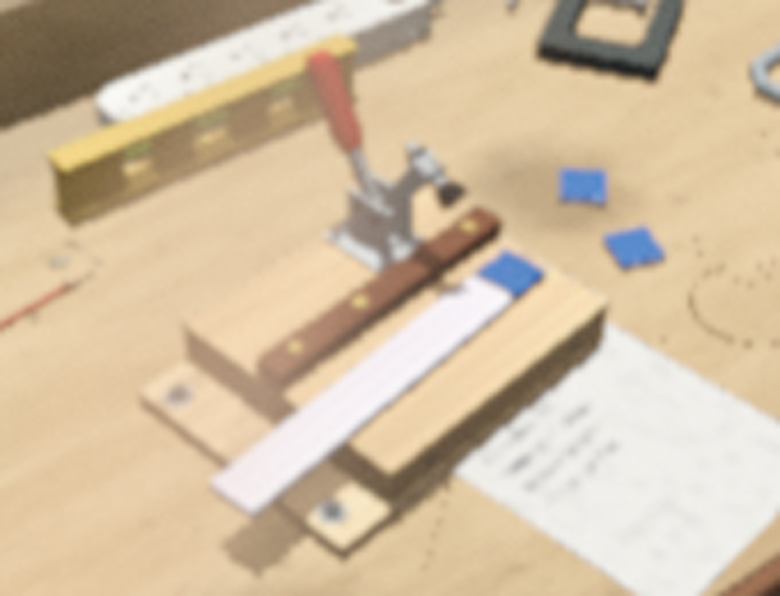

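View pics/tc.png

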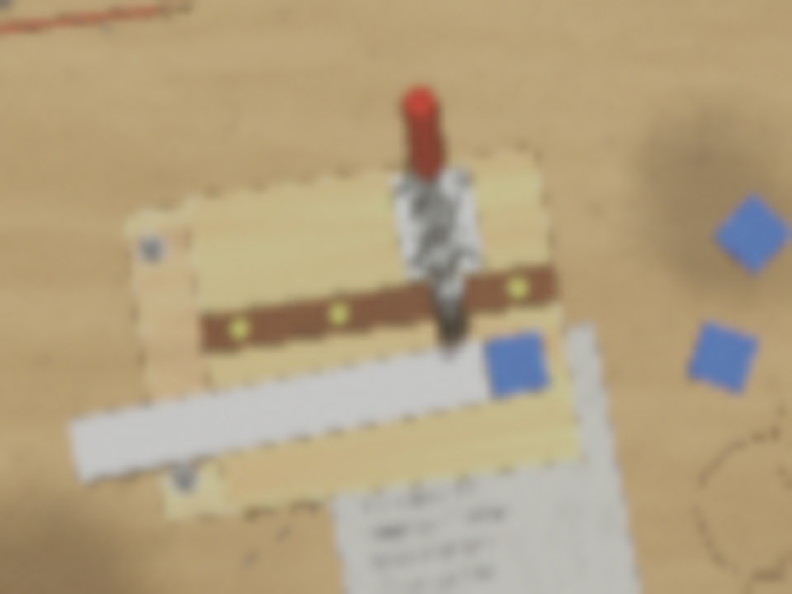

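The crops show the bar skew and off the fence, with its blue end (crop top view 483–548, 333–398) still on the bed. The lever stands up at crop (420,105)→(428,175). Next I measure with masks.

```bash
cat > m.py <<'E'
from h import *
import sys
def big(m):
    c=max(cv2.findContours(m.astype(np.uint8),cv2.RETR_EXTERNAL,cv2.CHAIN_APPROX_NONE)[0],key=cv2.contourArea); return c
def rect(n,m,z):
    "mask pixels -> plane z -> min-area rect in mm"
    v,u=np.nonzero(m); 
    c=big(m); M=np.zeros(m.shape,np.uint8); cv2.drawContours(M,[c],-1,1,-1); 
    M=cv2.resize(M*255,None,fx=4,fy=4,interpolation=cv2.INTER_LINEAR)>127
    c=big(M)[:,0]; q=np.array([onz(n,((a+.5)/4-.5,(b+.5)/4-.5),z)[:2]*1000 for a,b in c],np.float32)
    return cv2.minAreaRect(q)
def masks(im,x0,y0,x1,y1):
    h=cv2.cvtColor(im,cv2.COLOR_RGB2HSV).astype(int); H,S,V=h[...,0],h[...,1],h[...,2]
    w=np.zeros(H.shape,bool); w[y0:y1,x0:x1]=1
    return dict(blue=w&(H>100)&(H<130)&(S>100), bar=w&(S<45)&(V>130), fence=w&((H<12)|(H>170))&(S>90)&(V<175)&(V>60))
E
python3 - <<'E'
from m import *
im=cv2.imread("pics/top0.png")[:,:,::-1].copy()
m=masks(im,250,200,332,236)
for k,z in(("blue",.046),("bar",.046),("fence",.054)):
    r=rect("top",m[k],z); print(k,r,m[k].sum(),cv2.boxPoints(r).round(1).tolist())
T=lambda u,v:((u+.5)/6.6-.5+245,(v+.5)/6.6-.5+160)
S=lambda u,v:((u+.5)/4.588-.5+235,(v+.5)/4.588-.5+175)
for n,p in(("bedFR",(580,455)),("bedBR",(540,150)),("bedFL",(220,510)),):print(n,onz("top",T(*p),.04)*1000)
print("bar tail",[onz("top",T(*p),.046)*1000 for p in((70,424),(82,482))])
print("line",[onz("top",T(*p),.046)*1000 for p in((483,343),(492,398),(548,393),(540,333))])
print("fence face",[onz("top",T(*p),.054)*1000 for p in((206,352),(557,300))])
# scene
print("S bedFR,FL",onz("scene",S(606,310),.04)*1000,onz("scene",S(392,473),.04)*1000)
print("S tail",[onz("scene",S(*p),.046)*1000 for p in((212,486),(252,512))])
print("S line",[onz("scene",S(*p),.046)*1000 for p in((478,277),(512,298),(543,273),(507,252))])
print("grip end",tri(S(320,58),T(420,102)))
for n in("top","scene"):
  i=cv2.imread(f"pics/{n}0.png")[:,:,::-1].copy();h=cv2.cvtColor(i,cv2.COLOR_RGB2HSV)
  w=(250,160,350,200) if n=="top" else (295,182,318,212)
  mm=np.zeros(h.shape[:2],bool);mm[w[1]:w[3],w[0]:w[2]]=1
  mm&=((h[...,0]<8)|(h[...,0]>172))&(h[...,1]>140);print(n,cv2.fitLine(big(mm),2,0,.01,.01).ravel(),cv2.boundingRect(big(mm)))
E
```

```text
blue ((493.7442932128906, -29.49005889892578), (22.298471450805664, 25.62946891784668), 1.5603734254837036) 45 [[482.29998779296875, -17.0], [482.8999938964844, -42.599998474121094], [505.20001220703125, -42.0], [504.5, -16.399999618530273]]
bar ((465.01214599609375, 70.33485412597656), (49.67059326171875, 244.4608154296875), 12.91196060180664) 830 [[413.5, 183.89999389648438], [468.1000061035156, -54.400001525878906], [516.5, -43.29999923706055], [461.8999938964844, 195.0]]Traceback (most recent call last):
  File "<stdin>", line 5, in <module>
  File "m.py", line 8, in rect
    c=big(m); M=np.zeros(m.shape,np.uint8); cv2.drawContours(M,[c],-1,1,-1);
  File "m.py", line 4, in big
    c=max(cv2.findContours(m.astype(np.uint8),cv2.RETR_EXTERNAL,cv2.CHAIN_APPROX_NONE)[0],key=cv2.contourArea); return c
ValueError: max() iterable argument is empty
```

```bash
python3 - <<'E'
from m import *
im=cv2.imread("pics/top0.png")[:,:,::-1].copy()
h=cv2.cvtColor(im,cv2.COLOR_RGB2HSV)
for n,(x,y) in dict(bar=(290,219),bar2=(262,226),blue=(323,215),fence=(285,209),fence2=(302,207),bed=(300,228),bench=(260,240),bed2=(290,214)).items(): print(n,h[y,x],im[y,x])
T=lambda u,v:((u+.5)/6.6-.5+245,(v+.5)/6.6-.5+160)
S=lambda u,v:((u+.5)/4.588-.5+235,(v+.5)/4.588-.5+175)
o=lambda c,p,z:(onz(c,p,z)*1000).round(1)[:2].tolist()
for n,p in(("bedFR",(580,455)),("bedBR",(540,150)),("bedFL",(220,510)),):print(n,o("top",T(*p),.04))
print("bar tail",[o("top",T(*p),.046) for p in((70,424),(82,482))])
print("line",[o("top",T(*p),.046) for p in((483,343),(492,398),(548,393),(540,333))])
print("fence face",[o("top",T(*p),.054) for p in((206,352),(557,300))])
print("S bedFR,FL",o("scene",S(606,310),.04),o("scene",S(392,473),.04))
print("S tail",[o("scene",S(*p),.046) for p in((212,486),(252,512))])
print("S line",[o("scene",S(*p),.046) for p in((478,277),(512,298),(543,273),(507,252))])
print("grip end",tri(S(320,58),T(420,102)))
E
```

```text
bar [ 45   3 198] [197 198 196]
bar2 [ 30   1 197] [197 197 196]
blue [109 122 176] [ 92 122 176]
fence [ 12 124 130] [130  93  67]
fence2 [ 12 120 127] [127  91  67]
bed [ 21  83 197] [197 178 133]
bench [ 18  98 158] [158 134  97]
bed2 [ 23  78 197] [197 182 137]
bedFR [450.1, -63.8]
bedBR [603.6, -39.7]
bedFL [417.8, 115.8]
bar tail [[458.5, 191.6], [429.9, 184.4]]
line [[504.7, -13.5], [477.3, -18.8], [480.6, -46.7], [510.5, -41.9]]
fence face [[496.1, 124.1], [526.8, -49.8]]
S bedFR,FL [441.8, -60.4] [414.7, 109.2]
S tail [[456.1, 190.4], [430.2, 183.4]]
S line [[500.9, -15.0], [475.8, -19.5], [481.7, -47.2], [508.0, -42.2]]
grip end (array([0.61007696, 0.01825146, 0.14977447]), np.float64(0.0023976309520498417))
```

```bash
cat > e.py <<'E'
from h import *
T=lambda u,v:((u+.5)/6.6-.5+245,(v+.5)/6.6-.5+160)
def edge(n,im,a,b,z,ch,half=5,N=40):
    """subpixel straight edge near world segment a-b (mm, plane z): returns two fitted end points in mm"""
    g=im[...,ch].astype(np.float32) if isinstance(ch,int) else cv2.cvtColor(im,cv2.COLOR_RGB2HSV)[...,1].astype(np.float32)
    A,B=proj(n,[[*(np.array(p)/1000),z] for p in(a,b)])
    d=(B-A)/np.linalg.norm(B-A); nn=np.array([-d[1],d[0]]); s=np.linspace(-half,half,81); pts=[]
    for t in np.linspace(.08,.92,N):
        q=A+t*(B-A)+s[:,None]*nn
        pr=cv2.remap(g,q[:,0].astype(np.float32)[None],q[:,1].astype(np.float32)[None],cv2.INTER_LINEAR)[0]
        gr=np.abs(np.gradient(cv2.GaussianBlur(pr[None],(0,0),6)[0]))*np.exp(-s**2/8); k=gr.argmax()
        w=slice(max(k-14,0),k+15); pts.append(q[0]+(s[w]@gr[w]/gr[w].sum()-s[0])*nn)
    W=np.array([onz(n,p,z)[:2]*1000 for p in pts],np.float32)
    vx,vy,x,y=cv2.fitLine(W,cv2.DIST_HUBER,0,.01,.01).ravel()
    r=(W-[x,y])@np.array([-vy,vx]); 
    f=lambda p:np.array([x,y])+np.array([vx,vy])*((np.array(p)-[x,y])@np.array([vx,vy]))
    return f(a),f(b),np.median(abs(r))
E
python3 - <<'E'
from e import *
for n in("top","scene"): print(n,"cam",ray(n,(320,200))[0])
im=cv2.imread("pics/top0.png")[:,:,::-1].copy()
def go(name,a,b,z,ch,n="top",**k):
    p,q,r=edge(n,im,a,b,z,ch,**k); d=q-p; print(name,p.round(1),q.round(1),"res %.2f ang %.4f"%(r,np.arctan2(-d[0],d[1]) if abs(d[1])>abs(d[0]) else np.arctan2(d[1],d[0])))
go("fence front top",(526.8,-49.8),(496,124),.054,0,half=3)
go("fence back top",(546,-46),(516,127),.054,0,half=3)
go("bar fence side",(504.7,-13.5),(458.5,191.6),.046,'S',half=3)
go("bar front side",(477.3,-18.8),(429.9,184.4),.046,'S',half=3)
go("tail",(429.9,184.4),(458.5,191.6),.046,'S',half=3)
go("line",(477.3,-18.8),(504.7,-13.5),.046,'S',half=3)
go("blue end",(480.6,-46.7),(510.5,-41.9),.046,0,half=3)
go("bed front",(447,-64),(416,113),.04,0)
go("saw edge bk",(560,-47),(603,-39.7),.04,0)
go("saw edge fr",(450,-63.8),(510,-53),.04,'S',half=3)
im=cv2.imread("pics/scene0.png")[:,:,::-1].copy()
go("S bar front side",(477.3,-18.8),(429.9,184.4),.046,2,n="scene",half=3)
go("S bar fence side",(500,-13.5),(457,190),.046,2,n="scene",half=3)
go("S line",(477.3,-18.8),(504.7,-13.5),.046,'S',n="scene",half=3)
go("S tail",(429.9,184.4),(458.5,191.6),.046,2,n="scene",half=3)
go("S saw edge fr",(442,-62),(500,-51),.04,0,n="scene",half=3)
E
```

```text
top cam [ 0.45600614 -0.0070178   1.23975808]
scene cam [-0.08584729  0.48482864  0.7287416 ]
fence front top [525.5 -50. ] [494.5 123.7] res 0.48 ang 0.1762
fence back top [546.1 -46. ] [515.1 126.8] res 0.43 ang 0.1779
bar fence side [506.3 -13.1] [460.8 192.1] res 0.17 ang 0.2182
bar front side [476.5 -19. ] [430.3 184.5] res 0.27 ang 0.2233
tail [429.5 186. ] [458.2 192.8] res 0.19 ang 0.2320
line [477.6 -20.1] [504.8 -14.1] res 0.18 ang 0.2178
blue end [480.7 -47.3] [510.5 -41.8] res 0.09 ang 0.1822
bed front [449.  -63.6] [417.6 113.3] res 0.54 ang 0.1755
saw edge bk [559.5 -44.8] [602.2 -35.9] res 0.74 ang 0.2039
saw edge fr [450.1 -64.2] [510.1 -53.6] res 0.22 ang 0.1748
S bar front side [475.8 -19.1] [428.8 184.2] res 0.18 ang 0.2272
S bar fence side [504.4 -12.5] [459.1 190.5] res 0.13 ang 0.2194
S line [478.5 -23.1] [505.4 -15.9] res 0.14 ang 0.2615
S tail [429.9 184.2] [458.6 191.1] res 0.07 ang 0.2343
S saw edge fr [443.1 -66.6] [500.5 -53.1] res 1.26 ang 0.2302
```

```bash
cat > j.py <<'E'
from e import *
TH=.176; O=np.array([509.5,-52.]); X=np.array([np.cos(TH),np.sin(TH)]); Y=np.array([-X[1],X[0]])
def jig(p): p=np.asarray(p)[:2]; return np.array([p@X,p@Y])-O
def world(a,b): return (O[0]+a)*X+(O[1]+b)*Y
def where():
    s=robot.sense(); w,x,y,z=s["tool_rot"]; yaw=np.arctan2(2*(x*y+w*z),1-2*(y*y+z*z)); return s,yaw
def shift(a,b,z):
    s,yaw=where(); p=s["eef_pos"]*1000; d=world(a,b)-p[:2]
    print("now jig",jig(p).round(1),"z %.1f"%p[2],"yaw %.4f turn %.4f"%(yaw,yaw-TH),"F",s["force"].round(1),"t",s["time"])
    print("shift x %.1f y %.1f z %.1f"%(d@[np.cos(yaw),np.sin(yaw)],d@[np.sin(yaw),-np.cos(yaw)],p[2]-z))
if __name__=="__main__":
    import sys; shift(*map(float,sys.argv[1:4]))
E
python3 j.py -74.5 50 200
```

```text
now jig [-429.9 -567.5] z 230.6 yaw 0.3037 turn 0.1277 F [0.6 0.8 0.4] t 0.1
shift x 431.2 y -567.1 z 30.6
```

```bash
python3 -m creep '1 100 -131 0 0.128; 1 200 -263 0 0.128; 1 431 -567 0 0.128; 1 431 -567 0 0.128; 1 431 -567 0 0.128; 1 431 -567 0 0.128; 1 431 -567 0 0.128; 1 431 -567 0 0.128; 1 431 -567 0 0.128; 1 431 -567 0 0.128; 1 431 -567 0 0.128; 1 431 -567 0 0.128; 1 431 -567 0 0.128; 1 431 -567 0 0.128; 1 431 -567 0 0.128; 1 431 -567 0 0.128; 1 431 -567 30 0.128; 1 431 -567 30 0.128; 1 431 -567 30 0.128; 1 431 -567 30 0.128' 20; python3 j.py -74.5 50 43
```

```text
time: 2.1
eef_pos: [0.4289, 0.073, 0.2022]
tool_rot: [0.0, 0.996, 0.087, 0.0]
force: [-0.4, 0.2, 0.0]
gripper_width: -0.0001
gripper_force: 0.0
now jig [-74.4  48.7] z 202.2 yaw 0.1746 turn -0.0014 F [-0.4  0.2  0. ] t 2.1
shift x -0.1 y -1.3 z 159.2
```

```bash
python3 -m creep '1 0 0 40 0; 1 0 0 80 0; 1 0 0 120 0; 1 0 0 145 0; 1 0 0 145 0; 1 0 0 145 0; 1 0 0 145 0'; python3 j.py -74.5 50 43
```

```text
time: 2.8
eef_pos: [0.43, 0.0738, 0.058]
tool_rot: [-0.0, 0.996, 0.088, 0.001]
force: [-0.1, -0.0, -0.3]
gripper_width: -0.0002
gripper_force: 0.0
now jig [-73.2  49.3] z 58.0 yaw 0.1753 turn -0.0007 F [-0.1 -0.  -0.3] t 2.8
shift x -1.3 y -0.7 z 15.0
```

```bash
python3 -m creep '1 0 0 8 0; 1 0 0 14.5 0; 1 0 0 14.5 0; 1 0 0 14.5 0; 1 4 0 14.5 0; 1 8 0 14.5 0; 1 11 0 14.5 0; 1 13 0 14.5 0; 1 15 0 14.5 0; 1 17 0 14.5 0; 1 19 0 14.5 0; 1 19 0 14.5 0; 1 19 0 14.5 0'; python3 j.py -41 50 43
```

```text
time: 4.1
eef_pos: [0.4475, 0.0769, 0.0418]
tool_rot: [-0.0, 0.996, 0.088, 0.0]
force: [-0.5, 0.9, 0.3]
gripper_width: -0.0002
gripper_force: 0.0
now jig [-55.4  49.4] z 41.8 yaw 0.1757 turn -0.0003 F [-0.5  0.9  0.3] t 4.1
shift x 14.4 y -0.6 z -1.2
```

```bash
python3 -m creep '1 2 0 0 0; 1 4 0 -0.5 0; 1 6 0 -0.5 0; 1 8 0 -0.5 0; 1 9.5 0 -0.5 0; 1 11 0 -0.5 0; 1 12 0 -0.5 0; 1 12 0 -0.5 0; 1 12 0 -0.5 0'; python3 j.py -41 50 43; python3 - <<'E'
from j import *
im=robot.grab_frame("top");cv2.imwrite("pics/top1.png",cv2.resize(im[160:250,245:365,::-1],(792,594),interpolation=cv2.INTER_CUBIC))
E
```

```text
time: 5.0
eef_pos: [0.459, 0.0787, 0.0422]
tool_rot: [0.0, 0.996, 0.088, -0.0]
force: [-1.9, -1.5, 0.2]
gripper_width: -0.0
gripper_force: 0.7
now jig [-43.8  49.2] z 42.2 yaw 0.1756 turn -0.0004 F [-1.9 -1.5  0.2] t 5.0
shift x 2.8 y -0.9 z -0.8
```

View pics/top1.png

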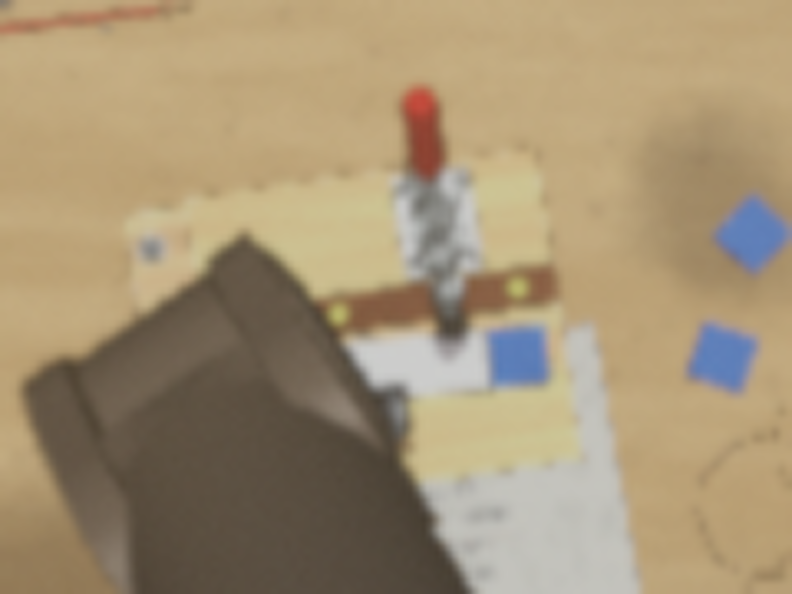

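The bar has moved slightly. Its blue end is at crop (488–548, 325–385), still short of the fence at about v=302. I'll keep pushing.

```bash
python3 -m creep '1 2 0 0 0; 1 4 0 0 0; 1 4 0 0 0; 1 4 0 0 0'; python3 j.py -41 50 43;python3 -m creep '1 2 0 0 0; 1 4 0 0 0; 1 4 0 0 0; 1 4 0 0 0'; python3 j.py -41 50 43; python3 - <<'E'
from j import *
im=robot.grab_frame("top")
for nm,a,b,z,c in(("fence",(0,-85),(0,0),.054,0),("blue side",(-6,-72),(-6,-52),.046,0),("blue side front",(-36,-72),(-36,-52),.046,0)):
    p,q,r=edge("top",im,world(*a),world(*b),z,c,half=3); print(nm,jig(p),jig(q),r)
E
```

```text
time: 5.45
eef_pos: [0.4615, 0.0788, 0.042]
tool_rot: [0.001, 0.996, 0.088, -0.002]
force: [-7.2, -2.8, 5.4]
gripper_width: -0.0001
gripper_force: 3.6
now jig [-41.3  48.8] z 42.0 yaw 0.1755 turn -0.0005 F [-7.2 -2.8  5.4] t 5.45
shift x 0.3 y -1.2 z -1.0
time: 5.85
eef_pos: [0.4617, 0.0788, 0.0414]
tool_rot: [0.002, 0.996, 0.088, -0.005]
force: [-17.6, -3.3, 12.7]
gripper_width: -0.0001
gripper_force: 9.0
now jig [-41.1  48.7] z 41.4 yaw 0.1762 turn 0.0002 F [-17.6  -3.3  12.7] t 5.85
shift x 0.1 y -1.3 z -1.6
fence [  1.8114427 -84.933189 ] [-1.31925027 -0.04865798] 0.77434
blue side [ -1.72150511 -72.42490257] [  0.24532377 -52.62023214] 0.2308377
blue side front [-30.20265787 -71.5115344 ] [-31.87591446 -51.65251814] 0.14404614
```

```bash
python3 -m creep '1 -8 0 0 0; 1 -16 0 -5 0; 1 -20 0 -40 0; 1 -20 -40 -50 0; 1 -10 -90 -50 0; 1 0 -135 -50 0; 1 18 -143 -50 0; 1 18 -143 -50 0;1 18 -143 -50 0'; python3 j.py -15 188 36
python3 - <<'E'
from j import *
im=robot.grab_frame("top")
for nm,a,b,z,c in(("fence",(0,-85),(0,0),.054,0),("saw",(-60,-90),(-5,-90),.04,'S'),("line",(-28,-50),(-4,-50),.046,'S'),("end",(-28,-80),(-4,-80),.046,0),("front side",(-30,-50),(-30,90),.046,'S')):
    p,q,r=edge("top",im,world(*a),world(*b),z,c,half=3); print(nm,jig(p),jig(q),r)
E
```

```text
time: 6.8
eef_pos: [0.46, 0.2244, 0.0925]
tool_rot: [-0.0, 0.996, 0.088, 0.0]
force: [-0.2, -0.5, -0.1]
gripper_width: -0.0001
gripper_force: 0.0
now jig [-17.4 192.4] z 92.5 yaw 0.1759 turn -0.0001 F [-0.2 -0.5 -0.1] t 6.8
shift x 2.4 y 4.4 z 56.5
fence [  1.89154784 -84.92721319] [-1.374358   -0.05288566] 0.82605135
saw [-59.98769214 -90.68573229] [ -5.00540461 -89.69888135] 0.6265281
line [-28.02943054 -51.7577406 ] [ -4.03615784 -52.15947495] 0.057581887
end [-27.99975023 -79.88263134] [ -3.99985959 -79.9335721 ] 0.07543585
front side [-30.31264706 -49.99971918] [-30.18743829  90.00016647] 0.21733359
```

```bash
python3 -m creep '1 2 0 30 0; 1 2 0 55 0; 1 2 0 55 0; 1 2 5 55 0; 1 2 10 55 0; 1 2 14 55 0; 1 2 17 55 0; 1 2 20 55 0; 1 2 23 55 0; 1 2 26 55 0; 1 2 29 55 0; 1 2 32 55 0; 1 2 35 55 0; 1 2 38 55 0; 1 2 41 55 0; 1 2 44 55 0; 1 2 47 55 0; 1 2 50 55 0; 1 2 50 55 0; 1 2 50 55 0';python3 j.py -15 134.5 36
python3 - <<'E'
from j import *
im=robot.grab_frame("top")
for nm,a,b,z,c in(("line",(-28,-82),(-4,-82),.046,'S'),("end",(-28,-112),(-4,-112),.046,0),("front side",(-30,-70),(-30,50),.046,'S')):
    p,q,r=edge("top",im,world(*a),world(*b),z,c,half=3); print(nm,jig(p),jig(q),r)
E
```

```text
time: 8.85
eef_pos: [0.4704, 0.175, 0.0372]
tool_rot: [0.0, 0.996, 0.088, -0.0]
force: [-0.5, 0.1, 0.5]
gripper_width: -0.0001
gripper_force: 0.1
now jig [-15.7 141.9] z 37.2 yaw 0.1754 turn -0.0006 F [-0.5  0.1  0.5] t 8.85
shift x 0.7 y 7.4 z 1.2
line [-28.03158301 -80.51127755] [ -4.04237948 -80.00235267] 0.14314261
end [ -28.07393758 -108.95088181] [  -4.08804091 -108.3692534 ] 0.1054865
front side [-30.23072265 -70.00033605] [-30.40503907  49.99941247] 0.20555742
```

```bash
python3 -m creep '1 0.5 3 0 0; 1 0.5 6 0 0; 1 0.5 8 0 0; 1 0.5 9 0 0; 1 0.5 9 0 0; 1 0.5 9 0 0; 1 0.5 9 0 0';python3 j.py -15 134.5 36
python3 - <<'E'
from j import *
for n in("top","scene"):
  im=robot.grab_frame(n);cv2.imwrite(f"pics/{n}2.png",im[:,:,::-1])
  for nm,a,b,z,c in(("saw",(-70,-90),(-34,-90),.04,'S'),("saw0",(-70,-90),(-34,-90),.04,0),("saw2",(-70,-90),(-34,-90),.04,2),("line S",(-28,-88.5),(-4,-88.5),.046,'S'),("line R",(-28,-88.5),(-4,-88.5),.046,0),("end R",(-28,-118),(-4,-118),.046,0),("end S",(-28,-118),(-4,-118),.046,'S'),("front side",(-30,-70),(-30,50),.046,'S')):
    p,q,r=edge(n,im,world(*a),world(*b),z,c,half=3); print(n,nm,jig(p).round(1),jig(q).round(1),r.round(2))
a=[]
for n,(x0,y0,x1,y1) in (("top",(300,200,350,235)),("scene",(325,215,375,260))):
  a.append(cv2.resize(cv2.imread(f"pics/{n}2.png")[y0:y1,x0:x1],(390,int(390*(y1-y0)/(x1-x0))),interpolation=cv2.INTER_NEAREST))
h=min(i.shape[0] for i in a);cv2.imwrite("pics/c2.png",np.hstack([i[:h] for i in a]))
E
```

```text
time: 9.6
eef_pos: [0.4726, 0.1666, 0.0373]
tool_rot: [0.0, 0.996, 0.088, 0.0]
force: [0.2, 0.5, 0.1]
gripper_width: 0.0001
gripper_force: 0.0
now jig [-15.  133.3] z 37.3 yaw 0.1757 turn -0.0003 F [0.2 0.5 0.1] t 9.6
shift x 0.0 y -1.2 z 1.3
top saw [-70.  -89.8] [-34.  -91.2] 0.33
top saw0 [-69.9 -88.5] [-34.1 -91.1] 0.86
top saw2 [-70.  -89.9] [-34.  -91.1] 0.77
top line S [-28.  -88.5] [ -4.  -89.4] 0.07
top line R [-28.  -87.9] [ -4.  -88.3] 0.14
top end R [ -28.  -116.8] [  -4.  -117.1] 0.02
top end S [ -27.7 -114. ] [  -3.8 -116. ] 0.06
top front side [-31.6 -70. ] [-30.5  50. ] 0.27
scene saw [-70.  -94.4] [-34.  -94.8] 0.92
scene saw0 [-70.  -90.7] [-34.  -91.5] 0.2
scene saw2 [-70.1 -91. ] [-34.3 -93.8] 0.69
scene line S [-27.8 -92.2] [ -3.9 -91.1] 0.22
scene line R [-27.9 -90.8] [ -3.9 -89.9] 0.15
scene end R [ -28.  -118.6] [  -4.  -118.1] 0.17
scene end S [ -28.  -117.2] [  -4.  -116.8] 0.22
scene front side [-34.9 -69.9] [-33.6  50. ] 0.06
```

View pics/c2.png

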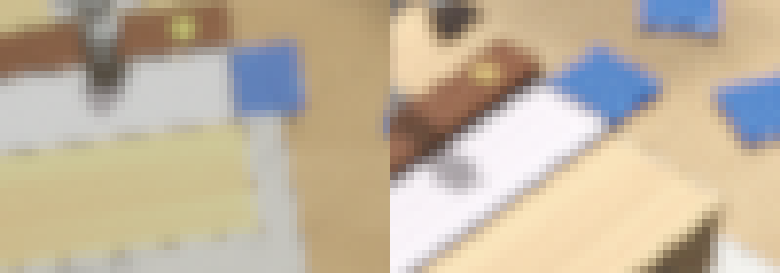

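The blue end now sticks out with its line about at the fence end (left crop x≈231), and the pixels are about 3 mm. I'll back off and measure symmetrically: both bar ends against both fence ends.

```bash
python3 -m creep '1 0 -10 0 0; 1 0 -30 -20 0; 1 0 -70 -50 0; 1 0 -120 -60 0; 1 0 -150 -60 0; 1 0 -150 -60 0'; cat > meas.py <<'E'
from j import *
fr={n:[robot.grab_frame(n) for _ in range(6)] for n in("top","scene")}
g=float(__import__("sys").argv[1])
for n in fr:
  im=np.mean(fr[n],0).astype(np.float32)
  for nm,a,b,z in(("saw",(-72,-90),(-36,-90),.04),("bed tail end",(-72,90),(-36,90),.04),("fence end",(3,-90),(17,-90),.054),("fence tail",(3,90),(17,90),.054),("line",(-28,g),(-2,g),.046),("end",(-28,g-30),(-2,g-30),.046),("tail",(-28,g+210),(-2,g+210),.046),("front",(-30,-80),(-30,115),.046),("fence face",(0,-85),(0,-45),.054),("fence face2",(0,-20),(0,85),.054)):
    o=[]
    for c in(0,1,2):
      p,q,r=edge(n,im,world(*a),world(*b),z,c,half=3.5); k=1 if a[0]!=b[0] else 0; o.append("%.1f/%.1f(%.1f)"%(jig(p)[k],jig(q)[k],r))
    print(n,nm,*o)
E
python3 meas.py -88.5
```

```text
time: 10.3
eef_pos: [0.4442, 0.3213, 0.0984]
tool_rot: [-0.002, 0.996, 0.091, 0.001]
force: [-0.7, 0.3, -1.2]
gripper_width: 0.0001
gripper_force: 0.0
top saw -89.6/-90.3(1.1) -92.4/-93.1(0.7) -89.3/-90.8(0.6)
top bed tail end 94.4/86.7(1.4) 92.6/88.5(1.0) 92.3/87.7(1.3)
top fence end -90.8/-90.3(0.1) -90.4/-90.1(0.1) -90.4/-90.3(0.2)
top fence tail 89.5/88.5(0.1) 89.3/88.6(0.1) 89.2/89.0(0.0)
top line -87.9/-88.0(0.0) -87.2/-87.5(0.0) -84.2/-86.2(0.1)
top end -116.8/-117.3(0.0) -116.0/-118.5(0.2) -118.7/-117.4(0.1)
top tail 120.8/121.9(0.6) 121.5/122.5(0.3) 122.3/122.8(0.2)
top front -27.8/-28.2(0.4) -28.8/-28.1(0.4) -30.9/-29.5(0.4)
top fence face -2.0/-1.2(0.2) -1.2/-0.6(0.2) -0.8/-0.3(0.1)
top fence face2 -1.1/-1.2(0.3) -0.3/-0.6(0.3) 0.1/0.0(0.2)
scene saw -90.7/-91.4(0.2) -91.1/-92.1(0.2) -91.8/-93.4(0.7)
scene bed tail end 88.8/89.1(0.1) 88.7/89.1(0.1) 88.5/88.8(0.1)
scene fence end -91.6/-90.4(0.1) -91.3/-90.2(0.1) -91.5/-90.3(0.1)
scene fence tail 87.0/93.8(1.3) 92.8/90.3(0.6) 87.6/94.0(1.7)
scene line -90.8/-89.4(0.2) -89.8/-89.0(0.1) -88.1/-88.0(0.1)
scene end -118.6/-118.4(0.1) -119.6/-119.2(0.4) -120.2/-119.9(0.1)
scene tail 120.1/119.4(0.1) 120.6/119.9(0.1) 121.4/120.7(0.1)
scene front -31.2/-30.0(0.2) -31.7/-30.3(0.1) -32.7/-31.0(0.1)
scene fence face -6.8/-6.7(0.1) -6.4/-6.0(0.1) -5.9/-5.6(0.1)
scene fence face2 -6.3/-6.0(0.1) -5.7/-5.5(0.1) -5.4/-5.1(0.0)
```

```bash
python3 -m creep '1 0 50 0 0; 1 0 100 0 0; 1 0 135 10 0; 1 0 138 60 0; 1 0 138 60 0; 1 0 138 60 0; 1 0 138 60 0';python3 j.py -15 131 37
```

```text
time: 11.6
eef_pos: [0.471, 0.1804, 0.039]
tool_rot: [-0.001, 0.996, 0.089, 0.001]
force: [-0.6, 0.1, 0.8]
gripper_width: -0.0002
gripper_force: 0.0
now jig [-14.2 147.2] z 39.0 yaw 0.1778 turn 0.0018 F [-0.6  0.1  0.8] t 11.6
shift x -0.8 y 16.2 z 2.0
```

```bash
python3 -m creep '1 0 4 1 0; 1 0 8 1 0; 1 0 11 1 0; 1 0 12 1 0; 1 0 12 1 0; 1 0 12 1 0; 1 0 12 1 0; 1 0 12 1 0';python3 j.py -15 131 37
```

```text
time: 12.4
eef_pos: [0.4724, 0.1667, 0.0362]
tool_rot: [0.0, 0.996, 0.088, -0.0]
force: [0.0, -0.2, -0.4]
gripper_width: -0.0002
gripper_force: 0.0
now jig [-15.2 133.4] z 36.2 yaw 0.1758 turn -0.0002 F [ 0.  -0.2 -0.4] t 12.4
shift x 0.2 y 2.4 z -0.8
```

```bash
python3 -m creep '1 0 1 0 0; 1 0 2 0 0; 1 0 2.4 0 0; 1 0 2.4 0 0; 1 0 2.4 0 0; 1 0 2.4 0 0';python3 j.py -15 131 37;  python3 -m creep '1 0 -10 0 0; 1 0 -30 -20 0; 1 0 -70 -50 0; 1 0 -120 -60 0; 1 0 -150 -60 0; 1 0 -150 -60 0';python3 meas.py -90.5
```

```text
time: 13.0
eef_pos: [0.473, 0.1642, 0.0363]
tool_rot: [0.0, 0.996, 0.088, 0.0]
force: [-0.4, -0.5, -0.2]
gripper_width: 0.0002
gripper_force: 0.1
now jig [-15.  130.9] z 36.3 yaw 0.1756 turn -0.0004 F [-0.4 -0.5 -0.2] t 13.0
shift x 0.0 y -0.1 z -0.7
time: 13.6
eef_pos: [0.4447, 0.3188, 0.0974]
tool_rot: [-0.002, 0.996, 0.091, 0.001]
force: [-0.2, 0.6, -0.4]
gripper_width: 0.0003
gripper_force: 0.0
top saw -89.8/-90.2(1.0) -93.1/-92.1(0.8) -89.3/-90.8(0.6)
top bed tail end 95.6/87.0(1.0) 92.6/88.4(1.0) 92.2/87.8(1.3)
top fence end -90.5/-90.6(0.1) -90.3/-90.1(0.1) -90.5/-90.2(0.1)
top fence tail 89.4/88.5(0.1) 89.2/88.6(0.1) 89.2/89.0(0.0)
top line -90.5/-90.2(0.0) -89.5/-89.9(0.0) -87.2/-88.1(0.4)
top end -119.0/-119.6(0.0) -119.1/-120.1(0.4) -120.6/-120.2(0.2)
top tail 118.1/121.2(0.3) 119.2/120.9(0.3) 120.1/120.9(0.2)
top front -27.7/-28.5(0.5) -28.8/-28.1(0.4) -31.0/-29.5(0.5)
top fence face -2.0/-1.2(0.2) -1.2/-0.6(0.2) -0.7/-0.3(0.1)
top fence face2 -1.2/-1.1(0.3) -0.4/-0.5(0.2) -0.0/0.1(0.2)
scene saw -90.8/-91.4(0.1) -91.2/-92.1(0.2) -91.3/-93.3(0.6)
scene bed tail end 88.8/89.1(0.1) 88.7/89.0(0.1) 88.5/88.8(0.1)
scene fence end -91.6/-90.4(0.0) -91.2/-90.3(0.1) -91.3/-90.4(0.1)
scene fence tail 87.0/93.9(1.3) 92.7/90.4(0.6) 92.9/90.3(0.6)
scene line -92.9/-91.9(0.2) -91.9/-91.0(0.2) -89.6/-91.0(0.2)
scene end -120.7/-120.1(0.1) -121.3/-120.4(0.4) -122.7/-122.2(0.2)
scene tail 117.5/117.2(0.1) 118.1/117.5(0.1) 118.8/118.5(0.1)
scene front -31.2/-30.0(0.1) -31.7/-30.3(0.1) -32.7/-31.0(0.1)
scene fence face -6.7/-6.8(0.1) -6.4/-6.0(0.1) -5.9/-5.7(0.1)
scene fence face2 -6.3/-6.0(0.1) -5.7/-5.5(0.1) -5.4/-5.1(0.0)
```

```bash
python3 -m creep '1 -45 50 0 0; 1 -45 100 0 0; 1 -45 150 0 0; 1 -45 200 0 0; 1 -45 250 0 0; 1 -45 267 0 0; 1 -45 267 30 0; 1 -45 267 48 0; 1 -45 267 48 0; 1 -45 267 48 0; 1 -45 267 48 0';python3 j.py -41.5 20 42.5
```

```text
time: 15.3
eef_pos: [0.4497, 0.0417, 0.0492]
tool_rot: [-0.0, 0.996, 0.088, 0.001]
force: [1.0, -0.5, 0.4]
gripper_width: 0.0003
gripper_force: 0.0
now jig [-59.4  14.3] z 49.2 yaw 0.1764 turn 0.0004 F [ 1.  -0.5  0.4] t 15.3
shift x 17.9 y -5.7 z 6.7
```

```bash
python3 -m creep '1 0 -5 6 0; 1 0 -5 6 0; 1 5 -5 6 0; 1 10 -5 6 0; 1 14 -5 6 0; 1 17 -5 6 0; 1 18 -5 6 0; 1 19 -5 6 0; 1 20 -5 6 0; 1 20 -5 6 0';python3 j.py -41.5 20 42.5
```

```text
time: 16.3
eef_pos: [0.4667, 0.0491, 0.0421]
tool_rot: [0.0, 0.996, 0.088, -0.001]
force: [-4.1, -1.6, 3.2]
gripper_width: -0.0002
gripper_force: 2.5
now jig [-41.4  18.7] z 42.1 yaw 0.1757 turn -0.0003 F [-4.1 -1.6  3.2] t 16.3
shift x -0.1 y -1.3 z -0.4
```

```bash
python3 -m creep '1 -10 0 0 0; 1 -22 0 -10 0; 1 -22 0 -60 0; 1 -22 0 -110 0; 1 -22 0 -140 0; 1 20 20 -140 0; 1 60 40 -140 0; 1 94 55 -140 0; 1 94 55 -140 0; 1 94 55 -140 0; 1 94 55 -140 0';python3 j.py 52 -36 139; python3 - <<'E'
from j import *
m=[]
for n in("top","scene"):
  im=robot.grab_frame(n);m.append(im[150:250,240:365] if n=="top" else im[165:265,265:390])
cv2.imwrite("pics/c3.png",cv2.resize(np.hstack(m)[:,:,::-1],(800,320),interpolation=cv2.INTER_CUBIC))
E
```

```text
time: 17.4
eef_pos: [0.569, 0.0124, 0.1821]
tool_rot: [-0.0, 0.996, 0.088, -0.0]
force: [-0.2, -0.6, 0.1]
gripper_width: 0.0003
gripper_force: 0.0
now jig [ 52.9 -35.4] z 182.1 yaw 0.1766 turn 0.0006 F [-0.2 -0.6  0.1] t 17.4
shift x -0.9 y 0.6 z 43.1
```

View pics/c3.png

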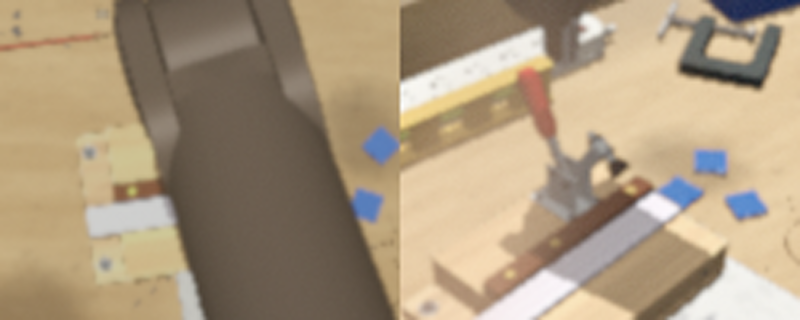

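```bash
python3 -m creep '1 0 0 25 0; 1 0 0 43 0; 1 0 0 43 0; 1 5 0 43 0; 1 10 0 43 0; 1 15 0 44 0; 1 19 0 46 0; 1 23 0 48 0; 1 27 0 51 0; 1 31 0 53 0; 1 34 0 55 0; 1 37.5 0 58 0; 1 41 0 61.5 0; 1 44 0 65 0; 1 44 0 65 0; 1 44 0 65 0';python3 j.py 111 -36 93; python3 - <<'E'
from j import *
im=robot.grab_frame("scene");cv2.imwrite("pics/c4.png",cv2.resize(im[130:255,265:390,::-1],(500,500),interpolation=cv2.INTER_CUBIC))
E
```

```text
time: 19.1
eef_pos: [0.6143, 0.0198, 0.1178]
tool_rot: [-0.0, 0.996, 0.088, 0.001]
force: [-0.6, -0.1, 1.9]
gripper_width: -0.0002
gripper_force: 0.6
now jig [ 98.8 -36.1] z 117.8 yaw 0.1757 turn -0.0003 F [-0.6 -0.1  1.9] t 19.1
shift x 12.2 y -0.1 z 24.8
```

View pics/c4.png

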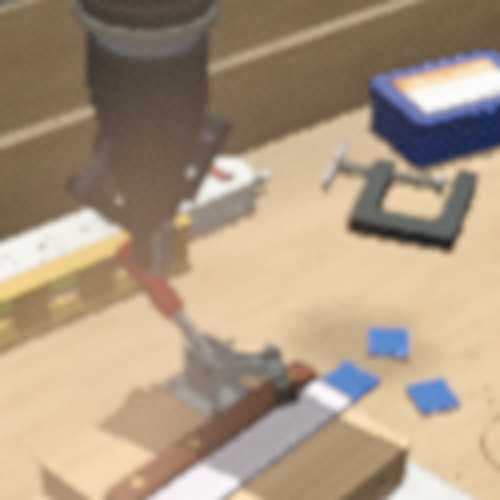

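The lever is now about halfway down, with its grip at crop (150,275) under the fingers, and the hold-down arm is coming over the fence. I'll carry on along the arc.

```bash
python3 -m creep '1 2 0 3 0; 1 4 0 6 0; 1 6 0 9 0; 1 7.5 0 12 0; 1 9 0 15 0; 1 10 0 18 0; 1 11 0 21 0; 1 11.5 0 23.5 0; 1 12 0 25.5 0; 1 12 0 25.5 0; 1 12 0 25.5 0';python3 j.py 111 -36 93
```

```text
time: 20.25
eef_pos: [0.627, 0.0221, 0.0931]
tool_rot: [-0.0, 0.996, 0.088, 0.002]
force: [1.5, -0.1, 7.5]
gripper_width: -0.0002
gripper_force: 3.6
now jig [111.7 -36.1] z 93.1 yaw 0.1756 turn -0.0004 F [ 1.5 -0.1  7.5] t 20.25
shift x -0.7 y -0.1 z 0.1
```

```bash
for i in 1; do python3 -m creep '1 0 0 1.5 0; 1 0 0 3 0; 1 0 0 3 0; 1 0 0 3 0' >/dev/null; python3 j.py 111 -36 93; python3 -m creep '1 0 0 1.5 0; 1 0 0 3 0; 1 0 0 3 0; 1 0 0 3 0'>/dev/null; python3 j.py 111 -36 93;done
```

```text
now jig [112.  -36.1] z 92.0 yaw 0.1756 turn -0.0004 F [-4.3 -1.1 24.3] t 20.65
shift x -1.0 y -0.1 z -1.0
now jig [112.3 -36.2] z 91.0 yaw 0.1754 turn -0.0006 F [-11.6  -2.6  42.8] t 21.05
shift x -1.3 y -0.2 z -2.0
```

It has reached the stop: the force rises steeply past 20 N. I'll release, back away and check.

```bash
python3 -m creep '1 -1 0 -10 0; 1 -1 0 -50 0; 1 -1 0 -90 0; 1 -1 -40 -110 0; 1 -30 -90 -110 0; 1 -60 -140 -110 0; 1 -90 -190 -110 0; 1 -120 -240 -110 0; 1 -120 -270 -110 0; 1 -120 -270 -110 0; 1 -120 -270 -110 0';python3 meas.py -90.5|grep -E "line|end|tail|front|saw"; python3 - <<'E'
from j import *
m=[]
for n in("top","scene"):
  im=robot.grab_frame(n);m.append(im[150:250,240:365] if n=="top" else im[165:265,265:390])
cv2.imwrite("pics/c5.png",cv2.resize(np.hstack(m)[:,:,::-1],(800,320),interpolation=cv2.INTER_CUBIC))
E
```

```text
time: 22.15
eef_pos: [0.4586, 0.2689, 0.1959]
tool_rot: [-0.0, 0.996, 0.09, -0.0]
force: [0.9, -0.9, -0.4]
gripper_width: -0.0003
gripper_force: 0.0
top saw -89.8/-90.3(1.0) -93.1/-92.4(0.8) -89.5/-90.8(0.7)
top bed tail end 94.7/86.3(1.3) 92.5/88.5(1.0) 92.1/87.8(1.4)
top fence end -90.8/-90.5(0.1) -90.6/-90.1(0.1) -91.0/-90.0(0.1)
top fence tail 89.4/88.5(0.1) 89.3/88.6(0.1) 89.2/88.9(0.0)
top line -90.5/-90.2(0.0) -89.8/-89.6(0.1) -87.3/-88.1(0.2)
top end -119.3/-119.6(0.2) -119.7/-119.9(0.6) -120.2/-120.4(0.3)
top tail 118.1/120.8(0.2) 119.0/120.9(0.2) 119.8/121.0(0.1)
top front -32.3/-31.9(1.4) -27.4/-28.3(0.5) -29.6/-29.5(0.5)
scene saw -90.9/-91.2(0.1) -91.3/-92.1(0.1) -92.1/-93.2(0.7)
scene bed tail end 88.9/89.0(0.1) 88.8/89.0(0.1) 88.6/88.8(0.1)
scene fence end -91.5/-90.5(0.1) -91.2/-90.3(0.1) -91.2/-90.4(0.1)
scene fence tail 87.1/93.9(1.3) 93.6/89.9(0.2) 93.6/89.9(0.3)
scene line -93.0/-92.5(0.1) -92.1/-91.7(0.1) -90.6/-90.6(0.1)
scene end -120.6/-120.3(0.2) -121.0/-120.8(0.4) -122.5/-122.7(0.1)
scene tail 117.3/117.0(0.1) 117.8/117.5(0.1) 118.6/118.4(0.1)
scene front -29.8/-30.3(0.2) -30.1/-30.7(0.2) -31.2/-31.3(0.1)
```

View pics/c5.png

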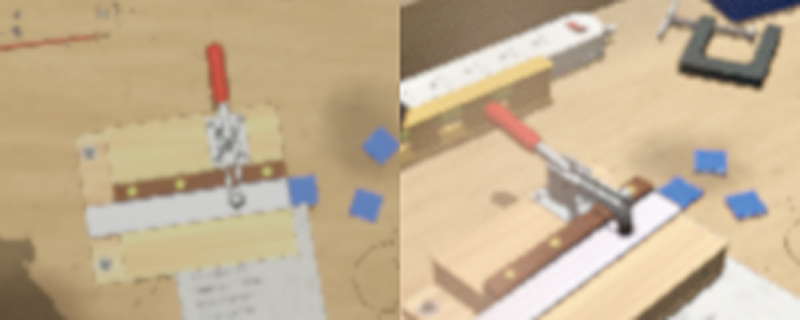

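The lever is down at crop (215,75) in the top view, the pad stands on the bar at (237,200), and only the blue end is past the edge. The ends still measure within about 0.5 mm on average, the bar is flush, and the bystanders in view have not moved. Handing in.

```bash
python3 -c "
from station import robot
print(robot.hand_in())"
```

```text
the job is handed in; nothing more can be done
None
```

The job is handed in: the bar lies flush against the fence with its blue end out past the sawing edge, 30 mm to within about 1 mm by the cameras, and the lever was pressed to its stop so the pad holds the bar.

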